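# Carry a specimen stage with a free-running carriage to the microscope mat

### The arm

A 6-joint arm with a two-finger parallel gripper is mounted at the origin on the work surface. World frame = base frame: x ahead of the robot, y to its left, z up, the work surface at z = 0. Lengths are in m, angles in rad, forces in N, time in s.
With the tool pointing down it reaches from about 0.35 to 0.775 m from the base axis. Payload 7.3 kg.
Tool frame: the origin (TCP) lies at the very end of the fingers, on their centre line; the grasp point (between the pads) lies robot.pinch_z behind it (robot.pinch_z is the distance from the TCP to the grasp point, in m); y points along the fingers, z is the direction in which the jaws open and shut, and the axes are right-handed (so a half turn about y gives the same grasp; the last joint's range is limited). The gripper opens to 92 mm and grips with 3 to 60 N. Pads are 19 mm wide; open, the fingers measure 130 mm over their backs; the gripper's body (75 mm by 190 mm) begins 47 mm behind the grasp point.
Start: joints at [-1.368, 0.342, 1.524, -0, 1.275, -0.146], TCP at [0.179, -0.493, 0.227] pointing down, gripper open.
Joint ranges: [-2.53, 2.53], [-0.77, 2.02], [0.04, 2.7], [-1, 4.14], [0.28, 2.66], [-3.11, 3.11]. Speed limits (rad/s): [2.57, 2.57, 3.14, 3.14, 3.14, 3.14].

### API

Orientations are given as [roll, pitch, yaw] about the fixed x, y, z axes, in that order (R = Rz(yaw) Ry(pitch) Rx(roll)).
In Python, from cell import status, viewer, robot gives the robot as it stands. The module is installed in compiled form; this text tells all that it offers.
- The arm moves only by the shell command python3 -m pendant 'ROWS' [FORCE]. ROWS is JSON, a list that holds one entry, the list of rows, each a list of 7 numbers: the shift along the tool's x, y, z in cm, then the turn, a rotation vector about the tool's x, y, z in rad, then the finger opening in cm, from 0 to 9.18. A call has 1 to 20 rows; each row is the pose to reach, as a shift and turn from the pose commanded when the call began, along the tool's axes at that moment; what a row does not reach only later rows make up. A row lasts 1/10 s, in which the tool goes at most 50 mm and 8.59 degrees, less where a joint would pass 70% of its speed; a pose out of reach is approached as far as the arm can. A call with a gripper value outside its range is refused whole. The fingers move at their own pace and stop on an object; FORCE is the grip in N (left out, the last holds). Time passes only in rows, so rows that repeat a pose let the fingers close. It gives the time, the measured TCP pose, the force and the opening at its end, in the units of the state.
- status.observe(): the state, without advancing time (a new reading comes with each control period).
- viewer.read_camera(name): name is "scene" or "side" or "wrist"; returns a dict with "image" (480x640x3 uint8, red, green, blue), "range_z" (480x640 float32, m along the optical axis (not along the pixel's ray), 0 where there is no reading), "fx", "fy", "cx", "cy" (pixels), "distortion" ([k1, k2, p1, p2, k3] as OpenCV has them; the pictures are not rectified), "camera_from_world" (4x4, takes a point from world to camera coordinates). Camera axes: x right, y up, looking along -z (the intrinsics and any distortion apply to the point x, -y, -z); pixel columns grow to the right and rows downward; lengths in m; the calibration is good to about 2 mm. A picture is of the moment at which its call begins.
- robot.hand_in(): hands the job in, once; it reports no verdict.
The state is a dict: "time": time; "qpos": joint angles; "qvel": joint speeds; "joint_efforts": joint torques, N m; "tool_pos": TCP position; "tool_rot": TCP orientation; "contact_force": force on the tool from outside, world axes, zero at the start; "torque": the same for the moment, N m; "opening": finger opening in m.
Only numpy, scipy, OpenCV 4.12 (cv2) and the standard library are available. Lean on these libraries where they do the work, as an engineer would, in place of code of your own. Each camera call takes 0.05 s, during which the arm holds its last target. There are 200 camera calls.

### The job

Pick up the black specimen stage by its rubber handle, lift it well clear of the bench, and by tilting it steady its free-running carriage in the middle of the rails, under the handle, for three seconds. Then carry it over to the dark grey mat and set it down gently in the middle, squared up with the mat, with the carriage still in the middle and at rest and the culture dish on it, and let go. The carriage must never run up to either end stop, the dish must not slip off, and nothing else on the bench is to be disturbed.

Things in the scene. Friction and masses are not known exactly. Their poses are not given: they have to be found in the camera images.
- stage: Specimen stage: black base plate 150 mm wide (its x), 340 mm long (its y), 10 mm thick, with two steel rails along y, aluminium end blocks with red buffers, and an aluminium transport arch; about 0.55 kg without carriage. Origin: centre of the underside; z up. Starts on the bench left of the robot, long side roughly along world y. Its overall height is 139 mm.
- grip (a point): Centre of the black rubber handle, 124 mm above the stage's underside, at its x = y = 0; axes as the stage's. The handle is 80 mm long (x), 18 mm thick (y), 30 mm high: grip it from above, fingers closing along y. It hangs in an arch across the middle, posts at x = +-78 mm; carriage and dish pass below. With the carriage in the middle the centre of mass is under it.
- carriage (a joint): Place of the carriage along the stage's +y, m: 0 in the middle, under the handle; end stops at +-0.085. Carriage and dish together about 0.29 kg. Runs on ball bushings without dry friction (damping 0.02 N s/m only), so it speeds up by g times the tilt towards the low end, less the stage's own acceleration along y: moved level, it is left behind. Starts at rest within 0.035 of the middle.
- carriage_top (a point): Centre of the carriage's upper face, 38 mm above the stage's underside. The carriage is an aluminium plate 116 mm (x) by 130 mm (y), 10 mm thick, on four bearing blocks.
- dish: Clear culture dish with a pink bottom, diameter 60 mm, 15 mm high, 0.04 kg, standing loose on the carriage, up to 36 mm from its centre. Origin: centre of its underside.
- mat: Dark grey silicone mat, fixed to the bench on the robot's right: 230 mm (x) by 400 mm (y), 4 mm thick. Origin: centre of its underside; its y is its long side, along which the stage's long side must lie.
- slide_box: Closed blue slide box 99 x 85 x 35 mm, loose on the bench between stage and mat; the stage must pass over it. Origin: centre of its underside. To be left alone.
- dishes: Stack of three clear culture dishes, diameter 88 mm, 45 mm high, loose at the far side of the bench. Origin: centre of its underside. To be left alone.
- cleaner: Amber bottle of lens cleaner, diameter 52 mm, 110 mm high, loose at the far side. Origin: centre of its underside. To be left alone.
- tip_box: Pipette tip box with a clear lid, 83 x 118 x 85 mm, loose at the far left. Origin: centre of its underside. To be left alone.
- lens_tissue: Cardboard box of lens tissue, 70 x 110 x 45 mm, loose at the far right. Origin: centre of its underside. To be left alone.

How it is judged:
On the way, in this order (a step that is already met when the one before it is completed fails the run):
1. the stage is held up clear of the bench with the carriage steadied in the middle for 3 s (height (world z) of stage above 0.05 m and value of joint carriage between -0.03 and 0.03 m), for 3 s.
2. the stage is set down on the mat (horizontal distance between stage and mat below 0.03 m and height (world z) of stage below 0.009 m and contact force between stage and mat above 1 N), for 0.2 s.
At the end, for the whole second after the job is handed in: The stage stands flat and still on the mat, its centre within 30 mm of the mat's centre and its long side within 0.12 rad of the mat's; the carriage is within 35 mm of its middle and at rest (under 25 mm/s), the dish standing on it (within 60 mm of its centre); the robot has let go (horizontal distance between stage and mat below 0.03 m and height (world z) of stage below 0.009 m and angle between the y axis of stage and the y axis of mat, either way round below 0.12 rad and angle between stage's own z axis and vertical below 0.03 rad and linear speed of stage below 0.02 m/s and value of joint carriage between -0.035 and 0.035 m and velocity of joint carriage between -0.025 and 0.025 m/s and not (horizontal distance between dish and carriage_top above 0.06 m or z of dish in the frame of stage above 0.06 m or z of dish in the frame of stage below 0.03 m)); the robot touches nothing.
It fails at once if the carriage runs up to an end stop (value of joint carriage above 0.0835 m or value of joint carriage below -0.0835 m).
It fails at once if the dish slips off the carriage (horizontal distance between dish and carriage_top above 0.06 m or z of dish in the frame of stage above 0.06 m or z of dish in the frame of stage below 0.03 m).
It fails at once if the stage is tipped by more than 0.35 rad (angle between stage's own z axis and vertical above 0.35 rad).
It fails at once if the stage is slammed or pressed onto the mat with more than 35 N (contact force between stage and mat above 35 N).
It fails at once if something else on the bench is moved by more than 20 mm (distance of any of slide_box, dishes, cleaner, tip_box, lens_tissue from where it was at the start of the episode above 0.02 m).
It also fails if it takes over 67 s, if anything falls off the work surface, if the arm or the gripper's body presses on something with over 40 N, if the wrist force passes 120 N, or if a joint passes its speed limit or range.

## Working session

There is one attempt and no reset: what is moved stays moved. The work goes in short steps, Python scripts to look and compute and a shell command to move; the robot and the scene stay as the last step left them, time stands still between calls to the robot, and variables do not carry over. Pictures are saved under pics/ and viewed, about 8 in all and at most 12, crops included, and the job is handed in when it is done.

```bash
mkdir -p pics; cat > h.py <<'E'
import numpy as np, cv2
from cell import status, viewer, robot
from scipy.spatial.transform import Rotation as R
def cam(n): return viewer.read_camera(n)
def save(c,f): cv2.imwrite(f,c["image"][:,:,::-1])
def cloud(c):
    K=np.array([[c["fx"],0,c["cx"]],[0,c["fy"],c["cy"]],[0,0,1]])
    z=c["range_z"]; h,w=z.shape
    u,v=np.meshgrid(np.arange(w),np.arange(h))
    p=cv2.undistortPoints(np.stack([u,v],-1).reshape(-1,1,2).astype(float),K,np.array(c["distortion"],float)).reshape(h,w,2)
    P=np.stack([p[...,0]*z,-p[...,1]*z,-z,np.ones_like(z)],-1)
    W=P@np.linalg.inv(np.array(c["camera_from_world"])).T
    W=W[...,:3]; W[z==0]=np.nan
    return W
E
python3 - <<'E'
from h import *
s=status.observe(); print({k:np.round(v,3) for k,v in s.items()}, robot.pinch_z)
a=cam("scene");b=cam("side")
save(a,"pics/scene0.png");save(b,"pics/side0.png")
np.savez("c0.npz",a=cloud(a),b=cloud(b),ai=a["image"],bi=b["image"])
print(np.linalg.inv(a["camera_from_world"]).round(2),np.linalg.inv(b["camera_from_world"]).round(2))
print(R.from_euler('xyz',s["tool_rot"]).as_matrix().round(3))
E
```

```text
{'time': np.float64(0.0), 'qpos': array([-1.368,  0.343,  1.525,  0.   ,  1.275, -0.146]), 'qvel': array([-0.001,  0.   ,  0.   , -0.001, -0.001,  0.002]), 'joint_efforts': array([-1.0000e-03, -4.3124e+01, -2.4422e+01,  7.2000e-02,  5.6000e-02,
       -0.0000e+00]), 'tool_pos': array([ 0.179, -0.493,  0.226]), 'tool_rot': array([-1.572,  0.   , -2.793]), 'contact_force': array([-0.369,  0.24 , -0.146]), 'torque': array([ 0.031,  0.018, -0.043]), 'opening': np.float64(0.092)} 0.0188
[[-0.88 -0.3   0.36  1.08]
 [ 0.47 -0.57  0.68  0.82]
 [ 0.    0.77  0.64  0.92]
 [ 0.    0.    0.    1.  ]] [[-0.94  0.23 -0.23  0.39]
 [-0.33 -0.65  0.69  0.68]
 [ 0.01  0.73  0.69  0.76]
 [ 0.    0.    0.    1.  ]]
[[-0.94  -0.     0.342]
 [-0.342  0.001 -0.94 ]
 [-0.    -1.    -0.001]]
```

View pics/scene0.png

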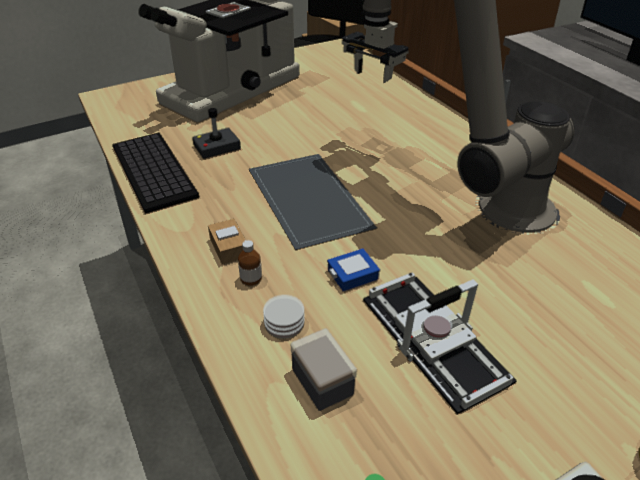

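View pics/side0.png

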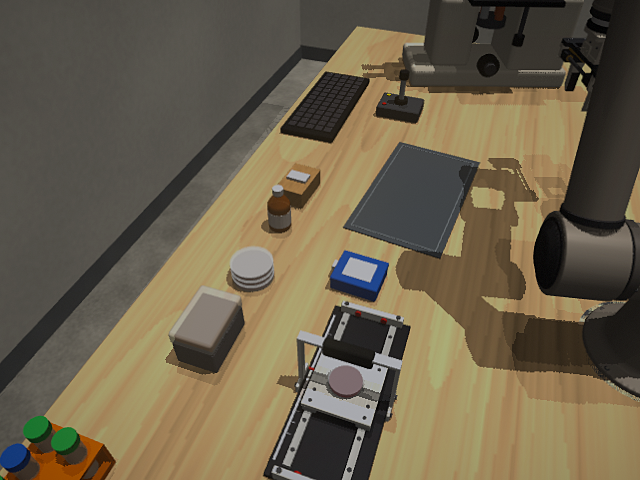

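The scene view shows the stage at about (440,335), with its arch running from (408,310) to (475,290). The slide box is at (353,268) and the mat at (312,200). The side view agrees: the handle is at (348,350) and the dish at (345,381). Next I'll measure them.

```bash
cat > meas.py <<'E'
from h import *
d=np.load("c0.npz")
for k in "ab":
    W=d[k]; I=d[k+"i"].astype(int)
    x,y,z=W[...,0],W[...,1],W[...,2]
    def rect(m,name):
        p=W[m][:,:2].astype(np.float32)
        if len(p)<10: print(k,name,"few",len(p)); return
        r=cv2.minAreaRect(p*1000); print(k,name,len(p),np.round(r[0],1),np.round(r[1],1),round(r[2],2),"z",np.nanpercentile(W[m][:,2],[5,50,95]).round(3))
    # stage region
    reg=(x>0.2)&(x<0.72)&(y>0.1)&(y<0.65)
    m=reg&(z>0.112)&(z<0.145); 
    n,l,st,_=cv2.connectedComponentsWithStats(m.astype(np.uint8))
    for i in range(1,n):
        if st[i,4]>60: rect(l==i,"hi")
    m=reg&(z>0.006)&(z<0.16)
    n,l,st,_=cv2.connectedComponentsWithStats(m.astype(np.uint8))
    for i in range(1,n):
        if st[i,4]>200: rect(l==i,"obj")
    lum=I.sum(-1)
    gray=(abs(I[...,0]-I[...,2])<25)&(lum<240)&(lum>90)
    m=gray&(abs(z-0.004)<0.006)&(x>0.1)&(x<0.8)&(y<0.1)&(y>-0.6)
    m=cv2.morphologyEx(m.astype(np.uint8),cv2.MORPH_OPEN,np.ones((7,7)))
    n,l,st,_=cv2.connectedComponentsWithStats(m)
    for i in range(1,n):
        if st[i,4]>1500: rect(l==i,"mat")
    m=(z>0.006)&(z<0.16)&(x>0.1)&(x<0.9)&(y<0.2)&(y>-0.5)
    n,l,st,_=cv2.connectedComponentsWithStats(m.astype(np.uint8))
    for i in range(1,n):
        if st[i,4]>200: rect(l==i,"obj2")
    pink=(I[...,0]-I[...,1]>12)&(abs(z-0.046)<0.012)&reg&(lum>250)
    n,l,st,_=cv2.connectedComponentsWithStats(pink.astype(np.uint8))
    for i in range(1,n):
        if st[i,4]>100: rect(l==i,"dish")
E
python3 meas.py
```

```text
a hi 908 [494.3 263.2] [ 21.7 167.1] 89.14 z [0.115 0.134 0.14 ]
a obj 9846 [496.4 267.2] [171.4 334.3] 0.06 z [0.008 0.019 0.133]
a obj 271 [507.5 641.5] [16.6 69.6] 89.9 z [0.063 0.069 0.071]
a mat 5038 [ 485.2 -322.9] [372.7 212. ] 81.8 z [-0.     0.003  0.007]
a obj2 600 [ 830.6 -477.8] [ 44.4 138.1] 89.5 z [0.009 0.018 0.025]
a obj2 1910 [ 771.6 -172.3] [220.6  72.9] 87.03 z [0.013 0.045 0.097]
a obj2 1442 [549.6  12.2] [ 89. 109.] 88.93 z [0.011 0.033 0.037]
a obj2 1932 [494.5 145.3] [154.3 108.5] 0.4 z [0.007 0.011 0.03 ]
a obj2 1429 [755.3  70.8] [88.4 88. ] 55.99 z [0.013 0.042 0.046]
a obj2 263 [757.  192.6] [14.8 83.4] 89.98 z [0.028 0.084 0.087]
b hi 1644 [493.7 265.6] [162.5  20. ] 0.02 z [0.116 0.133 0.139]
b obj 1232 [716.  247.1] [  7.9 116.7] 0.05 z [0.011 0.051 0.084]
b obj 16618 [493.6 268. ] [168.9 336. ] 0.08 z [0.007 0.017 0.133]
b mat 6960 [ 481.4 -320.3] [373.  213.7] 83.69 z [-0.     0.002  0.004]
b obj2 576 [ 829.4 -475.8] [ 48.4 140.9] 89.9 z [0.008 0.016 0.023]
b obj2 1998 [ 768.1 -167.7] [215.4  72.4] 87.54 z [0.012 0.043 0.098]
b obj2 1576 [754.   75.3] [88.3 88.1] 19.03 z [0.013 0.042 0.044]
b obj2 1971 [547.4  13.9] [ 88.9 106.9] 87.04 z [0.012 0.033 0.035]
b obj2 256 [755.5 193.8] [82.2 12.9] 0.69 z [0.02  0.083 0.086]
b obj2 3105 [493.3 137.4] [ 86.2 150.3] 89.64 z [0.007 0.01  0.029]
b dish 762 [492.9 268.8] [52.3 52.5] 53.39 z [0.05  0.052 0.054]
```

```bash
python3 - <<'E'
from h import *
d=np.load("c0.npz")
for k in "ab":
    W=d[k]; x,y,z=W[...,0],W[...,1],W[...,2]
    m=(abs(x-.494)<.05)&(abs(z-.038)<.006)&(abs(y-.266)<.16)
    h,e=np.histogram(y[m],np.arange(.10,.44,.01)); print(k,h, e[0]);
    # mean height of surface by y, near x offsets 40-55mm side
    for s in (-1,1):
        m=(abs(x-.494-s*.045)<.01)&(z<.09)&(z>.005)&(abs(y-.266)<.17)
        print(s,[ (round(a,3),round(float(np.median(z[m&(abs(y-a)<.004)])),3)) for a in np.arange(.166,.37,.008) if (m&(abs(y-a)<.004)).any()])
c=cam("wrist"); save(c,"pics/w0.png"); M=np.linalg.inv(c["camera_from_world"]); print(M.round(3)); W=cloud(c); np.savez("w0.npz",W=W,I=c["image"])
s=status.observe(); T=np.eye(4); T[:3,:3]=R.from_euler('xyz',s["tool_rot"]).as_matrix(); T[:3,3]=s["tool_pos"]
print("cam in tool",(np.linalg.inv(T)@M).round(3))
# rows helper
def rows(p,t0=T): print("tool cm",(t0[:3,:3].T@(np.array(p)-t0[:3,3])*100).round(2))
rows([.45,-.3,.26]);rows([.47,0.0,.28]);rows([.494,.266,.26])
E
```

```text
a [  2   0   0   0   0   0   0   0   1  30  32  67  92  69  66  58  69  91
 130 202 183 195  70   0   0   0   0   0   0   0   0   0  20] 0.1
-1 [(np.float64(0.166), 0.02), (np.float64(0.222), 0.038), (np.float64(0.23), 0.038), (np.float64(0.238), 0.037), (np.float64(0.246), 0.038), (np.float64(0.254), 0.038), (np.float64(0.262), 0.038), (np.float64(0.27), 0.037), (np.float64(0.278), 0.037), (np.float64(0.286), 0.037), (np.float64(0.294), 0.038), (np.float64(0.302), 0.037), (np.float64(0.31), 0.037), (np.float64(0.318), 0.032), (np.float64(0.326), 0.018), (np.float64(0.334), 0.019), (np.float64(0.342), 0.018), (np.float64(0.35), 0.019), (np.float64(0.358), 0.018), (np.float64(0.366), 0.017)]
1 [(np.float64(0.166), 0.019), (np.float64(0.174), 0.019), (np.float64(0.182), 0.013), (np.float64(0.19), 0.037), (np.float64(0.198), 0.039), (np.float64(0.206), 0.038), (np.float64(0.214), 0.038), (np.float64(0.222), 0.039), (np.float64(0.23), 0.037), (np.float64(0.238), 0.038), (np.float64(0.246), 0.037), (np.float64(0.254), 0.037), (np.float64(0.262), 0.036), (np.float64(0.27), 0.037), (np.floa
[... 1324 characters left out ...]
7), 0.037), (np.float64(0.278), 0.038), (np.float64(0.286), 0.037), (np.float64(0.294), 0.037), (np.float64(0.302), 0.037), (np.float64(0.31), 0.037), (np.float64(0.318), 0.036), (np.float64(0.326), 0.019), (np.float64(0.334), 0.018), (np.float64(0.342), 0.017), (np.float64(0.35), 0.017), (np.float64(0.358), 0.017), (np.float64(0.366), 0.017)]
[[ 0.342  0.9    0.27   0.253]
 [-0.94   0.328  0.097 -0.467]
 [-0.002 -0.287  0.958  0.384]
 [ 0.     0.     0.     1.   ]]
cam in tool [[-0.    -0.958 -0.287 -0.078]
 [ 0.     0.287 -0.958 -0.158]
 [ 1.    -0.     0.     0.001]
 [ 0.     0.     0.     1.   ]]
tool cm [-32.03  -3.36  -8.9 ]
tool cm [-44.16  -5.33 -36.42]
tool cm [-55.51  -3.3  -60.59]
```

View pics/w0.png

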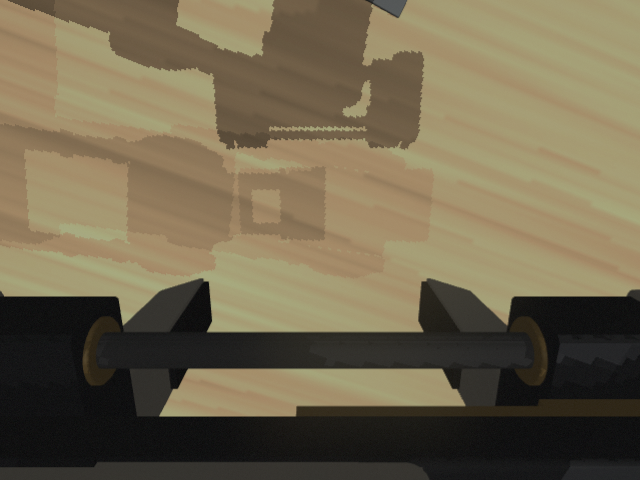

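```bash
python3 -m pendant '[[[-32,-3.4,-9,0,0.15,0,9.1],[-32,-3.4,-9,0,0.3,0,9.1],[-32,-3.4,-9,0,0.349,0,9.1],[-32,-3.4,-9,0,0.349,0,9.1],[-32,-3.4,-9,0,0.349,0,9.1],[-32,-3.4,-9,0,0.349,0,9.1],[-32,-3.4,-9,0,0.349,0,9.1],[-32,-3.4,-9,0,0.349,0,9.1],[-32,-3.4,-9,0,0.349,0,9.1]]]'
python3 - <<'E'
from h import *
c=cam("wrist"); W=cloud(c); save(c,"pics/w1.png"); print(c["fx"],c["fy"])
s=status.observe(); print(s["time"],s["tool_pos"].round(4),R.from_euler('xyz',s["tool_rot"]).as_matrix().round(3).tolist(),s["qpos"].round(2))
d=np.load("c0.npz")
for k,W,I in (("a",d["a"],d["ai"]),("b",d["b"],d["bi"]),("w",W,c["image"])):
    I=I.astype(int); x,y,z=W[...,0],W[...,1],W[...,2]
    m=(I[...,0]-I[...,2]<15)&(I.sum(-1)<330)&(abs(z-0.004)<0.012)&(x>0.2)&(x<0.8)&(y<0.0)&(y>-0.65)
    n,l,st,_=cv2.connectedComponentsWithStats(m.astype(np.uint8))
    i=1+np.argmax(st[1:,4]); p=W[l==i]
    r=cv2.minAreaRect((p[:,:2]*1000).astype(np.float32)); print(k,len(p),np.round(r[0],1),np.round(r[1],1),r[2], cv2.boxPoints(r).round(0).tolist())
    cv2.imwrite(f"m_{k}.png",(l==i).astype(np.uint8)*255)
cv2.imwrite("pics/m.png",np.hstack([cv2.resize(cv2.imread(f"m_{k}.png"),(400,300)) for k in "aw"]))
E
```

```text
time: 1.05
tool_pos: [0.4497, -0.2987, 0.2603]
tool_rot: [-1.571, -0.001, -3.139]
contact_force: [-1.6, 0.5, -0.6]
opening: 0.0908
395.6974730095448 395.6974730095448
1.1 [ 0.449  -0.2994  0.2603] [[-1.0, -0.001, 0.0], [-0.0, 0.0, -1.0], [0.001, -1.0, -0.0]] [-0.73  0.35  1.42 -0.    1.37  0.84]
a 6823 [ 490.6 -320.6] [407.2 231.8] 84.0802993774414 [[354.0, -511.0], [585.0, -535.0], [627.0, -130.0], [396.0, -106.0]]
b 9265 [ 489.3 -317.5] [406.4 231.2] 84.47164154052734 [[355.0, -509.0], [585.0, -531.0], [624.0, -126.0], [394.0, -104.0]]
w 49249 [ 494.3 -272.3] [304.5 229.8] 83.87936401367188 [[364.0, -411.0], [592.0, -436.0], [625.0, -133.0], [396.0, -109.0]]
```

View pics/w1.png

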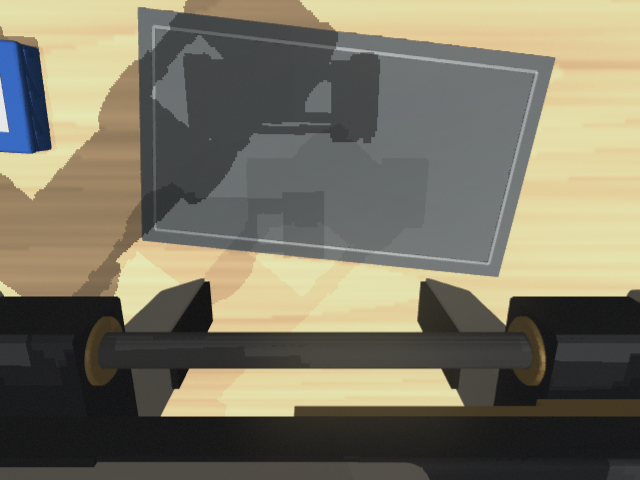

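The mat's outline is clear at (140–555, 10–275). The fits agree on a centre of (0.4895, -0.319) and a yaw of -0.105. Next I go above the stage.

```bash
python3 -m pendant '[[[-4.5,4.5,-56.4,0,0,0,9.1],[-4.5,4.5,-56.4,0,0,0,9.1],[-4.5,4.5,-56.4,0,0,0,9.1],[-4.5,4.5,-56.4,0,0,0,9.1],[-4.5,4.5,-56.4,0,0,0,9.1],[-4.5,4.5,-56.4,0,0,0,9.1],[-4.5,4.5,-56.4,0,0,0,9.1],[-4.5,4.5,-56.4,0,0,0,9.1],[-4.5,4.5,-56.4,0,0,0,9.1],[-4.5,4.5,-56.4,0,0,0,9.1],[-4.5,4.5,-56.4,0,0,0,9.1],[-4.5,4.5,-56.4,0,0,0,9.1],[-4.5,4.5,-56.4,0,0,0,9.1],[-4.5,4.5,-56.4,0,0,0,9.1]]]'
python3 - <<'E'
from h import *
c=cam("wrist"); W=cloud(c); save(c,"pics/w2.png"); np.savez("w2.npz",W=W,I=c["image"])
s=status.observe(); print(s["time"],s["tool_pos"].round(4),s["tool_rot"].round(4),s["qpos"].round(2))
x,y,z=W[...,0],W[...,1],W[...,2]
m=(abs(z-.037)<.006)&(abs(y-.265)<.15)&(abs(x-.494)<.07)
for a in np.arange(.43,.56,.01):
    q=m&(abs(x-a)<.003)
    if q.any(): print(round(a,3),q.sum(),y[q].min().round(4),y[q].max().round(4))
h=(z>.12)&(z<.145)&(abs(y-.265)<.05)&(abs(x-.494)<.1)
print("arch",h.sum(),[np.percentile(W[h][:,i],[1,50,99]).round(4) for i in range(3)])
q=h; print(np.polyfit(x[q],y[q],1))
E
```

```text
time: 2.5
tool_pos: [0.4947, 0.2628, 0.2154]
tool_rot: [-1.57, -0.001, 3.14]
contact_force: [-0.3, -0.4, -0.6]
opening: 0.0911
2.55 [0.4948 0.2624 0.2157] [-1.5698e+00 -4.0000e-04  3.1394e+00] [ 0.35  0.42  1.44 -0.    1.28  1.92]
0.44 676 0.1934 0.322
0.45 737 0.1929 0.3225
0.46 733 0.1925 0.322
0.47 618 0.1934 0.3226
0.48 539 0.1928 0.322
0.49 524 0.1924 0.3226
0.5 535 0.1932 0.3219
0.51 630 0.1929 0.3222
0.52 825 0.1924 0.3217
0.53 884 0.1923 0.322
0.54 891 0.1929 0.3223
0.55 899 0.1926 0.3218
arch 5980 [array([0.434 , 0.5118, 0.5739]), array([0.2551, 0.2638, 0.2724]), array([0.1328, 0.1372, 0.1403])]
[-0.00131354  0.26436977]
```

View pics/w2.png

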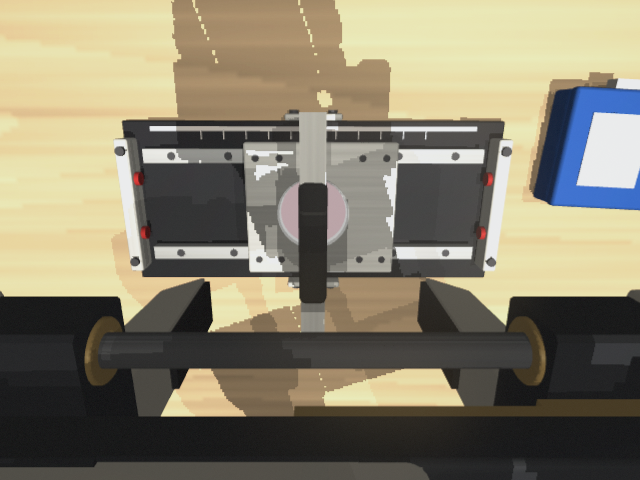

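The wrist view shows the arch at column 313 and the carriage plate at columns 245–398, about 6 mm to the -y side. I'll descend and close.

```bash
python3 -m pendant '[[[0,4,-0.15,0,0,0,9.1],[0,8,-0.15,0,0,0,9.1],[0,10,-0.15,0,0,0,9.1],[0,11,-0.15,0,0,0,9.1],[0,11,-0.15,0,0,0,9.1],[0,11,-0.15,0,0,0,5],[0,11,-0.15,0,0,0,3],[0,11,-0.15,0,0,0,2.4],[0,11,-0.15,0,0,0,1.9],[0,11,-0.15,0,0,0,1.5],[0,11,-0.15,0,0,0,1],[0,11,-0.15,0,0,0,0.5],[0,11,-0.15,0,0,0,0.5],[0,11,-0.15,0,0,0,0.5]]]' 60
cat > trk.py <<'E'
from h import *
# tool-frame tracking of carriage: returns p (along stage +y = -tool z), plane tilt
def shot(s=None):
    c=cam("wrist"); s=status.observe(); W=cloud(c)
    # tool frame via camera (fixed mount): use camera frame -> tool
    P=(W@np.array(c["camera_from_world"])[:3,:3].T)+np.array(c["camera_from_world"])[:3,3]
    C=np.array([[0,-.958,-.287,-.078],[0,.287,-.958,-.158],[1,0,0,.001]])
    t=P@C[:,:3].T+C[:,3]
    return c,s,t
def meas(t):
    x,y,z=t[...,0],t[...,1],t[...,2]
    m=(x>-.056)&(x<-.02)&(abs(z)<.16)&(y>.03)&(y<.115)
    # base reference: end blocks / rails for pitch; plate: height by histogram
    q=m&(abs(y-.067)<.010)
    v=cv2.morphologyEx(q.astype(np.uint8),cv2.MORPH_OPEN,np.ones((5,5)))>0
    lo=[];hi=[]
    for a in np.arange(-.055,-.02,.004):
        b=v&(abs(x-a)<.002)
        if b.sum()>40: lo.append(z[b].min());hi.append(z[b].max())
    return -(np.median(lo)+np.median(hi))/2, np.median(hi)-np.median(lo), y[v], z[v]
def run(n=2):
    out=[]
    for i in range(n):
        c,s,t=shot(); p,w,yy,zz=meas(t); k=np.polyfit(zz,yy,1)[0]
        out.append((s["time"],p)); rot=R.from_euler('xyz',s["tool_rot"]).as_matrix()
        # level tilt: elevation of tool z axis: + means tool z up => stage +y end low
        print(f't {s["time"]:.2f} p {p*1000:.1f}mm w {w*1000:.1f} plateslope {k:.4f} toolz_up {rot[2,2]:.4f} x_up {rot[2,0]:.4f} pos {s["tool_pos"].round(4)} F {s["contact_force"].round(1)} T {s["torque"].round(3)} op {s["opening"]:.4f}')
    open("log.txt","a").write("".join(f"{a:.3f} {b:.5f}\n" for a,b in out))
    return c
if __name__=="__main__":
    import sys
    c=run(int(sys.argv[1]) if len(sys.argv)>1 else 2)
    if len(sys.argv)>2: save(c,sys.argv[2])
E
python3 trk.py 2 pics/w3.png
```

```text
time: 3.95
tool_pos: [0.4945, 0.266, 0.1057]
tool_rot: [-1.571, -0.0, 3.141]
contact_force: [0.1, -0.3, 0.7]
opening: 0.0239
t 4.00 p 42.9mm w 233.8 plateslope -0.0178 toolz_up 0.0008 x_up 0.0002 pos [0.4945 0.2657 0.1056] F [ 0.3 -4.8  0.9] T [-0.788 -0.056  0.006] op 0.0193
t 4.05 p 43.1mm w 233.5 plateslope -0.0128 toolz_up 0.0013 x_up 0.0003 pos [0.4945 0.2654 0.1056] F [-0.1 -3.1 -0.6] T [-0.434  0.001 -0.027] op 0.0176
```

View pics/w3.png

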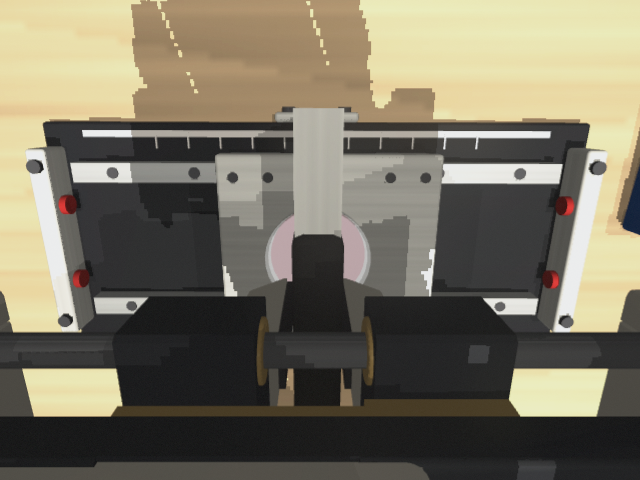

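```bash
sed -i 's/(abs(z)<.16)&(y>.03)/(abs(z)<.147)\&(y>.03)/; s/^    v=cv2.*$/    v=cv2.morphologyEx(q.astype(np.uint8),cv2.MORPH_OPEN,np.ones((5,5)))\n    n,l,st,_=cv2.connectedComponentsWithStats(v); v=np.isin(l,[i for i in range(1,n) if st[i,4]>400])/' trk.py
python3 -m pendant '[[[0,0,0,0,0,0,0.5],[0,0,0,0,0,0,0.5],[0,0,0,0,0,0,0.5]]]' 60
python3 trk.py 2; python3 - <<'E'
from trk import *
c,s,t=shot(); x,y,z=t[...,0],t[...,1],t[...,2]
for lo,hi in((-.147,-.17),(.147,.17)):
    m=(x>-.056)&(x<-.01)&(abs(z)>.145)&(abs(z)<.18)&(z*lo>0)&(y<.09)&(y>.03); print(m.sum(),np.percentile(z[m],[2,98]).round(4),np.percentile(y[m],[5,50,95]).round(4))
p,w,yy,zz=meas(t); print(np.median(yy))
E
```

```text
time: 4.35
tool_pos: [0.4945, 0.2654, 0.1056]
tool_rot: [-1.57, -0.0, 3.141]
contact_force: [0.2, -5.7, 1.3]
opening: 0.0177
t 4.40 p -8.6mm w 129.6 plateslope 0.0009 toolz_up 0.0011 x_up 0.0003 pos [0.4945 0.2654 0.1056] F [-0.5 -6.3  1.2] T [-0.766  0.081 -0.06 ] op 0.0176
t 4.45 p -8.5mm w 129.5 plateslope 0.0009 toolz_up 0.0010 x_up 0.0004 pos [0.4945 0.2654 0.1056] F [ 0.4 -5.   1.5] T [-0.785  0.031 -0.022] op 0.0180
2790 [-0.1677 -0.1467] [0.0733 0.0767 0.0879]
2816 [0.1469 0.1695] [0.0736 0.0771 0.0881]
0.0676605889633938
```

```bash
python3 -m pendant '[[[0,0,0.1,0,0,0,0.5],[0,-0.3,0.1,0,0,0,0.5],[0,-1.2,0.1,0,0,0,0.5],[0,-3,0.1,0,0,0,0.5],[0,-5,0.1,0,0,0,0.5],[0,-6.5,0.1,0,0,0,0.5],[0,-7.5,0.1,0,0,0,0.5],[0,-8,0.1,0,0,0,0.5]]]' 60
python3 trk.py 3
```

```text
time: 5.3
tool_pos: [0.4946, 0.2652, 0.1865]
tool_rot: [-1.571, 0.001, 3.142]
contact_force: [0.7, 0.8, -8.2]
opening: 0.0178
t 5.35 p -8.5mm w 129.5 plateslope 0.0005 toolz_up -0.0004 x_up -0.0009 pos [0.4946 0.2653 0.1867] F [ 1.4  0.1 -8.4] T [ 0.076 -0.176 -0.016] op 0.0181
t 5.40 p -8.6mm w 129.7 plateslope 0.0010 toolz_up -0.0001 x_up -0.0003 pos [0.4945 0.2651 0.1859] F [ 1.6  0.1 -8.4] T [ 0.101  0.01  -0.062] op 0.0175
t 5.45 p -8.8mm w 129.3 plateslope 0.0009 toolz_up 0.0003 x_up 0.0008 pos [0.4942 0.265  0.1853] F [-0.9 -0.4 -8.9] T [ 0.059  0.016 -0.033] op 0.0174
```

```bash
python3 -m pendant '[[[0,0,0,0.009,0,0,0.5],[0,0,0,0.009,0,0,0.5],[0,0,0,0.009,0,0,0.5],[0,0,0,-0.009,0,0,0.5],[0,0,0,-0.009,0,0,0.5],[0,0,0,-0.009,0,0,0.5],[0,0,0,0,0,0,0.5],[0,0,0,0,0,0,0.5]]]' 60
python3 trk.py 4
```

```text
time: 6.25
tool_pos: [0.4946, 0.2651, 0.1857]
tool_rot: [-1.57, 0.0, 3.141]
contact_force: [-0.6, 0.1, -8.5]
opening: 0.0177
t 6.30 p -4.1mm w 129.5 plateslope 0.0008 toolz_up 0.0002 x_up -0.0001 pos [0.4945 0.2652 0.1857] F [ 0.3  0.5 -8.3] T [0.011 0.052 0.016] op 0.0175
t 6.35 p -4.7mm w 129.6 plateslope 0.0004 toolz_up 0.0001 x_up -0.0000 pos [0.4945 0.2652 0.1857] F [-0.7 -0.2 -8.6] T [ 0.029  0.041 -0.004] op 0.0175
t 6.40 p -5.1mm w 129.4 plateslope 0.0007 toolz_up 0.0000 x_up -0.0000 pos [0.4945 0.2652 0.1857] F [-0.1 -0.4 -8. ] T [0.007 0.006 0.057] op 0.0175
t 6.45 p -5.3mm w 129.3 plateslope 0.0012 toolz_up 0.0001 x_up 0.0000 pos [0.4945 0.2651 0.1857] F [-0.5 -0.7 -8.1] T [0.083 0.06  0.005] op 0.0176
```

```bash
python3 -m pendant '[[[0,0,0,0.0099,0,0,0.5],[0,0,0,0.0099,0,0,0.5],[0,0,0,0.0099,0,0,0.5],[0,0,0,-0.0054,0,0,0.5],[0,0,0,-0.0054,0,0,0.5],[0,0,0,-0.0054,0,0,0.5],[0,0,0,0.0009,0,0,0.5],[0,0,0,0.0009,0,0,0.5]]]' 60
python3 trk.py 5
```

```text
time: 7.25
tool_pos: [0.4945, 0.2651, 0.1857]
tool_rot: [-1.57, 0.0, 3.142]
contact_force: [0.4, 0.5, -7.5]
opening: 0.0179
t 7.30 p -0.1mm w 129.6 plateslope 0.0007 toolz_up 0.0011 x_up -0.0001 pos [0.4946 0.2651 0.1857] F [-0.  -0.6 -8.5] T [0.028 0.009 0.008] op 0.0176
t 7.35 p -0.2mm w 129.5 plateslope 0.0007 toolz_up 0.0010 x_up 0.0000 pos [0.4945 0.2651 0.1856] F [ 0.8  0.2 -8.2] T [0.001 0.068 0.005] op 0.0178
t 7.40 p 0.0mm w 129.6 plateslope 0.0002 toolz_up 0.0010 x_up 0.0001 pos [0.4945 0.2651 0.1856] F [ 0.9  1.  -8. ] T [-0.001  0.022  0.004] op 0.0183
t 7.45 p 0.3mm w 129.6 plateslope 0.0009 toolz_up 0.0010 x_up 0.0000 pos [0.4945 0.2651 0.1857] F [-0.1  0.6 -9.5] T [-0.008  0.018  0.009] op 0.0179
t 7.50 p 0.3mm w 129.5 plateslope 0.0006 toolz_up 0.0010 x_up 0.0000 pos [0.4945 0.2651 0.1857] F [-0.6 -0.3 -8.3] T [0.008 0.005 0.015] op 0.0175
```

```bash
python3 -m pendant '[[[0,0,0,-0.0007,0,0,0.5],[0,0,0,-0.0007,0,0,0.5],[0,0,0,-0.0007,0,0,0.5],[0,0,0,0,0,0,0.5],[0,0,0,0,0,0,0.5],[0,0,0,0,0,0,0.5],[0,0,0,0,0,0,0.5],[0,0,0,0,0,0,0.5],[0,0,0,0,0,0,0.5],[0,0,0,0,0,0,0.5]]]' 60
python3 trk.py 5
```

```text
time: 8.5
tool_pos: [0.4946, 0.265, 0.1857]
tool_rot: [-1.57, 0.0, 3.141]
contact_force: [-0.5, 0.0, -8.5]
opening: 0.0178
t 8.55 p 4.7mm w 129.7 plateslope 0.0007 toolz_up 0.0010 x_up -0.0001 pos [0.4946 0.265  0.1857] F [-0.2  0.2 -8.3] T [-0.017  0.055  0.006] op 0.0179
t 8.60 p 5.0mm w 129.6 plateslope 0.0009 toolz_up 0.0010 x_up -0.0000 pos [0.4945 0.265  0.1857] F [-1.1 -0.4 -8.6] T [-0.015  0.051  0.034] op 0.0176
t 8.65 p 5.3mm w 129.6 plateslope 0.0005 toolz_up 0.0010 x_up -0.0000 pos [0.4945 0.265  0.1857] F [ 0.5 -0.  -8.5] T [ 0.05  -0.011 -0.035] op 0.0175
t 8.70 p 5.6mm w 129.5 plateslope 0.0006 toolz_up 0.0010 x_up -0.0000 pos [0.4945 0.265  0.1857] F [-0.8 -0.6 -8.7] T [ 0.016  0.041 -0.015] op 0.0178
t 8.75 p 6.1mm w 129.4 plateslope 0.0005 toolz_up 0.0010 x_up -0.0000 pos [0.4945 0.265  0.1857] F [ 0.5 -0.4 -8.3] T [ 0.016 -0.013  0.004] op 0.0175
```

```bash
cat > plan.py <<'E'
import sys,numpy as np
# D cm along tool z, p0 mm, v0 mm/s, bias rad (final tilt change), n rows
D,p0,v0,b=map(float,sys.argv[1:5]); n=int(sys.argv[5]) if len(sys.argv)>5 else 18; X=float(sys.argv[6]) if len(sys.argv)>6 else 0
T=n*.1; h=T/2; g=9.81
w=2*np.pi/T; k=np.arange(1,n+1); tau=k/n
A=np.array([[g*h,g*h],[g*h*h*1.5,g*h*h*.5]]); f=np.linalg.solve(A,[-v0/1e3,-p0/1e3-v0/1e3*T])
s=tau-np.sin(2*np.pi*tau)/2/np.pi
a=-(D/100)/T**2*2*np.pi*np.sin(2*np.pi*tau)   # stage accel along +y
phi=a/(g-.067*w*w)+np.where(tau<=.5,f[0],f[1])+b
print(f); print([[round(X*t,2),0,round(D*q,2),round(x,4)] for t,q,x in zip(tau,s,phi)])
E
python3 plan.py 14.6 7 6.5 -0.0004 18 0.15
```

```text
[-0.00198525  0.00124904]
[[np.float64(0.01), 0, np.float64(0.02), np.float64(-0.0132)], [np.float64(0.02), 0, np.float64(0.13), np.float64(-0.0226)], [np.float64(0.02), 0, np.float64(0.42), np.float64(-0.0296)], [np.float64(0.03), 0, np.float64(0.96), np.float64(-0.0334)], [np.float64(0.04), 0, np.float64(1.77), np.float64(-0.0334)], [np.float64(0.05), 0, np.float64(2.85), np.float64(-0.0296)], [np.float64(0.06), 0, np.float64(4.18), np.float64(-0.0226)], [np.float64(0.07), 0, np.float64(5.69), np.float64(-0.0132)], [np.float64(0.08), 0, np.float64(7.3), np.float64(-0.0024)], [np.float64(0.08), 0, np.float64(8.91), np.float64(0.0116)], [np.float64(0.09), 0, np.float64(10.42), np.float64(0.0211)], [np.float64(0.1), 0, np.float64(11.75), np.float64(0.0281)], [np.float64(0.11), 0, np.float64(12.83), np.float64(0.0319)], [np.float64(0.12), 0, np.float64(13.64), np.float64(0.0319)], [np.float64(0.12), 0, np.float64(14.18), np.float64(0.0281)], [np.float64(0.13), 0, np.float64(14.47), np.float64(0.0211)], [np.float64(0.14), 0, np.float64(14.58), np.float64(0.0116)], [np.float64(0.15), 0, np.float64(14.6), np.float64(0.0008)]]
```

```bash
python3 -m pendant '[[[0,0,0.02,-0.0132,0,0,0.5],[0,0,0.13,-0.0226,0,0,0.5],[0,0,0.42,-0.0296,0,0,0.5],[0,0,0.96,-0.0334,0,0,0.5],[0,0,1.77,-0.0334,0,0,0.5],[0,0,2.85,-0.0296,0,0,0.5],[0,0,4.18,-0.0226,0,0,0.5],[0,0,5.69,-0.0132,0,0,0.5],[0,0,7.3,-0.0024,0,0,0.5],[0,0,8.91,0.0116,0,0,0.5],[0,0,10.42,0.0211,0,0,0.5],[0,0,11.75,0.0281,0,0,0.5],[0,0,12.83,0.0319,0,0,0.5],[0,0,13.64,0.0319,0,0,0.5],[0,0,14.18,0.0281,0,0,0.5],[0,0,14.47,0.0211,0,0,0.5],[0,0,14.58,0.0116,0,0,0.5],[0,0,14.6,0.0008,0,0,0.5],[0,0,14.6,-0.0004,0,0,0.5]]]' 60
python3 trk.py 4
```

```text
time: 10.65
tool_pos: [0.4945, 0.1191, 0.1858]
tool_rot: [-1.571, 0.0, 3.141]
contact_force: [-0.0, -0.1, -8.4]
opening: 0.0179
t 10.70 p -9.4mm w 129.2 plateslope 0.0010 toolz_up 0.0003 x_up -0.0000 pos [0.4945 0.1191 0.1858] F [-1.1 -0.6 -8.6] T [0.012 0.036 0.018] op 0.0179
t 10.75 p -9.0mm w 129.3 plateslope 0.0005 toolz_up 0.0005 x_up -0.0000 pos [0.4945 0.1191 0.1858] F [ 0.7  0.2 -8.5] T [0.071 0.002 0.049] op 0.0172
t 10.80 p -9.1mm w 129.6 plateslope 0.0009 toolz_up 0.0006 x_up -0.0000 pos [0.4945 0.1192 0.1858] F [ 1.6 -0.4 -7.8] T [0.052 0.008 0.013] op 0.0176
t 10.85 p -9.1mm w 129.6 plateslope 0.0007 toolz_up 0.0006 x_up -0.0000 pos [0.4945 0.1192 0.1858] F [-1.1  1.  -8.8] T [-0.007  0.027 -0.023] op 0.0176
```

```bash
sed -i 's/(g-.067\*w\*w)/9.5/' plan.py; python3 plan.py 21.9 -8 1 0 19|sed 's/np.float64//g'
```

```text
[ 0.00074264 -0.00084994]
[[(0.0), 0, (0.02), (-0.0123)], [(0.0), 0, (0.16), (-0.0239)], [(0.0), 0, (0.54), (-0.0328)], [(0.0), 0, (1.23), (-0.0382)], [(0.0), 0, (2.29), (-0.0392)], [(0.0), 0, (3.72), (-0.036)], [(0.0), 0, (5.5), (-0.0288)], [(0.0), 0, (7.56), (-0.0184)], [(0.0), 0, (9.8), (-0.0059)], [(0.0), 0, (12.1), (0.0058)], [(0.0), 0, (14.34), (0.0182)], [(0.0), 0, (16.4), (0.0287)], [(0.0), 0, (18.18), (0.0359)], [(0.0), 0, (19.61), (0.0391)], [(0.0), 0, (20.67), (0.038)], [(0.0), 0, (21.36), (0.0327)], [(0.0), 0, (21.74), (0.0238)], [(0.0), 0, (21.88), (0.0122)], [(0.0), 0, (21.9), (-0.0008)]]
```

```bash
python3 -m pendant '[[[0,0,0.02,-0.0123,0,0,0.5],[0,0,0.16,-0.0239,0,0,0.5],[0,0,0.54,-0.0328,0,0,0.5],[0,0,1.23,-0.0382,0,0,0.5],[0,0,2.29,-0.0392,0,0,0.5],[0,0,3.72,-0.036,0,0,0.5],[0,0,5.5,-0.0288,0,0,0.5],[0,0,7.56,-0.0184,0,0,0.5],[0,0,9.8,-0.0059,0,0,0.5],[0,0,12.1,0.0058,0,0,0.5],[0,0,14.34,0.0182,0,0,0.5],[0,0,16.4,0.0287,0,0,0.5],[0,0,18.18,0.0359,0,0,0.5],[0,0,19.61,0.0391,0,0,0.5],[0,0,20.67,0.038,0,0,0.5],[0,0,21.36,0.0327,0,0,0.5],[0,0,21.74,0.0238,0,0,0.5],[0,0,21.88,0.0122,0,0,0.5],[0,0,21.9,-0.0008,0,0,0.5],[0,0,21.9,0,0,0,0.5]]]' 60
python3 trk.py 4
```

```text
time: 12.85
tool_pos: [0.4945, -0.0999, 0.1859]
tool_rot: [-1.571, -0.0, 3.141]
contact_force: [-0.4, -0.5, -8.4]
opening: 0.0176
t 12.90 p -12.8mm w 129.5 plateslope 0.0007 toolz_up 0.0004 x_up 0.0000 pos [ 0.4945 -0.0998  0.1859] F [ 0.7  0.4 -7.9] T [0.033 0.011 0.041] op 0.0178
t 12.95 p -13.2mm w 129.7 plateslope 0.0009 toolz_up 0.0005 x_up 0.0000 pos [ 0.4945 -0.0997  0.1859] F [-2.   0.2 -8.4] T [ 0.076 -0.018 -0.002] op 0.0175
t 13.00 p -13.6mm w 129.6 plateslope 0.0008 toolz_up 0.0006 x_up 0.0000 pos [ 0.4945 -0.0997  0.1859] F [-0.8 -0.5 -8.9] T [ 0.071  0.013 -0.006] op 0.0171
t 13.05 p -13.9mm w 129.3 plateslope 0.0007 toolz_up 0.0006 x_up 0.0000 pos [ 0.4945 -0.0997  0.186 ] F [ 0.5  0.6 -8.2] T [0.079 0.057 0.038] op 0.0175
```

```bash
sed -i 's/\/9.5/\/9.7/' plan.py; python3 plan.py 21.9 -13 -7.5 0.0002 19|sed 's/np.float64//g'
```

```text
[ 0.00267549 -0.00187072]
[[(0.0), 0, (0.02), (-0.0099)], [(0.0), 0, (0.16), (-0.0213)], [(0.0), 0, (0.54), (-0.03)], [(0.0), 0, (1.23), (-0.0352)], [(0.0), 0, (2.29), (-0.0363)], [(0.0), 0, (3.72), (-0.0331)], [(0.0), 0, (5.5), (-0.026)], [(0.0), 0, (7.56), (-0.0158)], [(0.0), 0, (9.8), (-0.0036)], [(0.0), 0, (12.1), (0.0048)], [(0.0), 0, (14.34), (0.017)], [(0.0), 0, (16.4), (0.0272)], [(0.0), 0, (18.18), (0.0343)], [(0.0), 0, (19.61), (0.0375)], [(0.0), 0, (20.67), (0.0364)], [(0.0), 0, (21.36), (0.0312)], [(0.0), 0, (21.74), (0.0225)], [(0.0), 0, (21.88), (0.0111)], [(0.0), 0, (21.9), (-0.0017)]]
```

```bash
python3 -m pendant '[[[0,0,0.02,-0.0099,0,0,0.5],[0,0,0.16,-0.0213,0,0,0.5],[0,0,0.54,-0.03,0,0,0.5],[0,0,1.23,-0.0352,0,0,0.5],[0.1,0,2.29,-0.0363,0,0,0.5],[0.1,0,3.72,-0.0331,0,0,0.5],[0.2,0,5.5,-0.026,0,0,0.5],[0.2,0,7.56,-0.0158,0,0,0.5],[0.3,0,9.8,-0.0036,0,0,0.5],[0.3,0,12.1,0.0048,0,0,0.5],[0.4,0,14.34,0.017,0,0,0.5],[0.4,0,16.4,0.0272,0,0,0.5],[0.5,0,18.18,0.0343,0,0,0.5],[0.5,0,19.61,0.0375,0,0,0.5],[0.5,0,20.67,0.0364,0,0,0.5],[0.5,0,21.36,0.0312,0,0,0.5],[0.5,0,21.74,0.0225,0,0,0.5],[0.5,0,21.88,0.0111,0,0,0.5],[0.5,0,21.9,-0.0017,0,0,0.5],[0.5,0,21.9,0.0002,0,0,0.5]]]' 60
python3 trk.py 4
```

```text
time: 15.05
tool_pos: [0.4895, -0.3189, 0.186]
tool_rot: [-1.571, 0.0, 3.141]
contact_force: [0.1, 0.3, -8.1]
opening: 0.0179
t 15.10 p -6.1mm w 129.1 plateslope 0.0006 toolz_up 0.0007 x_up 0.0000 pos [ 0.4895 -0.3188  0.186 ] F [ 0.5 -0.1 -8.7] T [0.073 0.005 0.006] op 0.0175
t 15.15 p -6.7mm w 129.4 plateslope 0.0009 toolz_up 0.0007 x_up 0.0000 pos [ 0.4894 -0.3187  0.1861] F [-1.1  0.8 -8. ] T [0.054 0.02  0.01 ] op 0.0177
t 15.20 p -6.6mm w 129.2 plateslope 0.0010 toolz_up 0.0008 x_up 0.0000 pos [ 0.4895 -0.3186  0.1861] F [ 1.3  0.  -8.1] T [ 0.069  0.007 -0.016] op 0.0175
t 15.25 p -7.2mm w 129.4 plateslope 0.0010 toolz_up 0.0008 x_up 0.0000 pos [ 0.4895 -0.3186  0.1861] F [-0.5 -0.  -9.1] T [ 0.041  0.004 -0.012] op 0.0178
```

```bash
python3 -m pendant '[[[0,0.2,0,0.0045,0.005,0,0.5],[0,0.6,0,0.0045,0.015,0,0.5],[0,1.3,0,0.0045,0.03,0,0.5],[0,2.1,0,0.0045,0.045,0,0.5],[0,2.9,0,0.0045,0.06,0,0.5],[0,3.7,0,-0.0032,0.075,0,0.5],[0,4.5,0,-0.0032,0.09,0,0.5],[0,5.2,0,-0.0032,0.1,0,0.5],[0,5.7,0,-0.0032,0.105,0,0.5],[0,6,0,-0.0032,0.105,0,0.5],[0,6,0,0,0.105,0,0.5]]]' 60
python3 trk.py 4 pics/w4.png; python3 - <<'E'
from h import *
c=cam("side"); save(c,"pics/s4.png")
E
```

```text
time: 16.35
tool_pos: [0.4893, -0.319, 0.1257]
tool_rot: [-1.57, -0.0, 3.036]
contact_force: [0.1, 0.7, -7.7]
opening: 0.0176
t 16.40 p 1.3mm w 129.6 plateslope 0.0010 toolz_up 0.0012 x_up -0.0001 pos [ 0.4895 -0.319   0.1261] F [-0.2  0.2 -8.4] T [ 0.071 -0.003 -0.003] op 0.0176
t 16.45 p 1.3mm w 129.8 plateslope 0.0009 toolz_up 0.0012 x_up -0.0005 pos [ 0.4896 -0.3191  0.1263] F [ 0.1  0.6 -7.8] T [ 0.037 -0.024 -0.027] op 0.0178
t 16.50 p 1.4mm w 129.3 plateslope 0.0008 toolz_up 0.0013 x_up -0.0008 pos [ 0.4896 -0.3191  0.1265] F [ 0.8  0.  -8.1] T [ 0.062  0.018 -0.019] op 0.0176
t 16.55 p 1.3mm w 129.5 plateslope 0.0006 toolz_up 0.0013 x_up -0.0009 pos [ 0.4897 -0.3191  0.1265] F [-0.9 -0.3 -7.9] T [ 0.079 -0.015 -0.033] op 0.0178
```

View pics/w4.png

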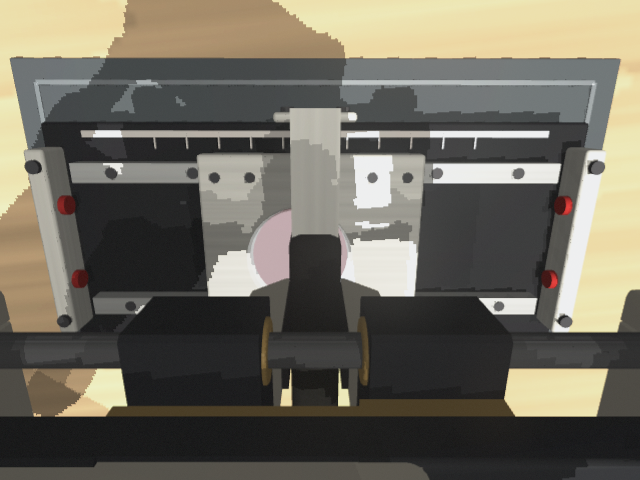

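The stage is squared and centred over the mat: mat edges at columns 12 and 620, stage edges at 43 and 588. The carriage is still. I'll lower gently.

```bash
python3 -m pendant '[[[0,0.4,0,-0.0006,0,0,0.5],[0,0.9,0,-0.0006,0,0,0.5],[0,1.25,0,-0.0006,0,0,0.5],[0,1.45,0,-0.0006,0,0,0.5],[0,1.55,0,-0.0006,0,0,0.5],[0,1.65,0,-0.0006,0,0,0.5],[0,1.72,0,-0.0006,0,0,0.5],[0,1.75,0,-0.0006,0,0,0.5]]]' 60
python3 trk.py 3
```

```text
time: 17.4
tool_pos: [0.4895, -0.3191, 0.1096]
tool_rot: [-1.57, 0.001, 3.036]
contact_force: [-2.8, 2.2, 3.1]
opening: 0.0179
t 17.45 p 1.5mm w 129.4 plateslope 0.0008 toolz_up 0.0007 x_up -0.0008 pos [ 0.4895 -0.3191  0.1096] F [-2.5  3.3  3. ] T [0.443 0.613 0.006] op 0.0175
t 17.50 p 1.4mm w 129.3 plateslope 0.0007 toolz_up 0.0007 x_up -0.0007 pos [ 0.4895 -0.319   0.1096] F [-3.6  2.4  4.4] T [ 0.512  0.699 -0.032] op 0.0178
t 17.55 p 1.3mm w 129.7 plateslope 0.0011 toolz_up 0.0007 x_up -0.0008 pos [ 0.4895 -0.3191  0.1096] F [-3.8  3.5  5.5] T [ 0.552  0.784 -0.006] op 0.0176
```

```bash
python3 -m pendant '[[[0,0,0,0,0,0,2.2],[0,0,0,0,0,0,3],[0,0,0,0,0,0,5],[0,0,0,0,0,0,6],[0,0,0,0,0,0,6],[0,-1,0,0,0,0,6],[0,-3,0,0,0,0,6],[0,-6,0,0,0,0,6],[0,-9,0,0,0,0,6],[0,-11,0,0,0,0,6],[0,-11,0,0,0,0,6]]]' 
python3 - <<'E'
from h import *
for i in range(2):
    c=cam("wrist"); W=cloud(c); x,y,z=W[...,0],W[...,1],W[...,2]
    ps=-0.105; u=np.array([-np.sin(ps),np.cos(ps)]); e=np.array([np.cos(ps),np.sin(ps)])
    q=W[...,:2]-np.array([.4895,-.3195]); a=q@u; b=q@e
    m=(abs(z-.041)<.006)&(abs(b)<.056)&(abs(a)<.147)
    m=cv2.morphologyEx(m.astype(np.uint8),cv2.MORPH_OPEN,np.ones((5,5)))>0
    h=(z>.125)&(z<.15)&(abs(a)<.04)&(abs(b)<.1)
    bl=(abs(a)>.148)&(abs(a)<.18)&(abs(b)<.06)&(z>.02)&(z<.05)
    s=status.observe(); print(s["time"],"carr",a[m].min().round(4),a[m].max().round(4),"arch y",np.percentile(a[h],[2,98]).round(4),"arch slope",np.polyfit(b[h],a[h],1).round(4),"blocks",a[bl].min().round(4),a[bl].max().round(4),"z",np.median(z[m]).round(4),s["tool_pos"].round(3),s["contact_force"].round(1))
save(c,"pics/w5.png")
E
```

```text
time: 18.65
tool_pos: [0.4907, -0.3201, 0.2227]
tool_rot: [-1.566, 0.006, 3.036]
contact_force: [-0.0, 0.1, -0.2]
opening: 0.0605
18.7 carr -0.0641 0.0661 arch y [-0.008   0.0085] arch slope [-0.001   0.0002] blocks -0.1695 0.1702 z 0.0421 [ 0.49  -0.319  0.22 ] [ 0.6 -0.4 -0.9]
18.75 carr -0.0641 0.0662 arch y [-0.0081  0.0085] arch slope [-0.0022  0.0002] blocks -0.1697 0.1703 z 0.0421 [ 0.489 -0.319  0.219] [-0.1  0.9 -0.9]
```

View pics/w5.png

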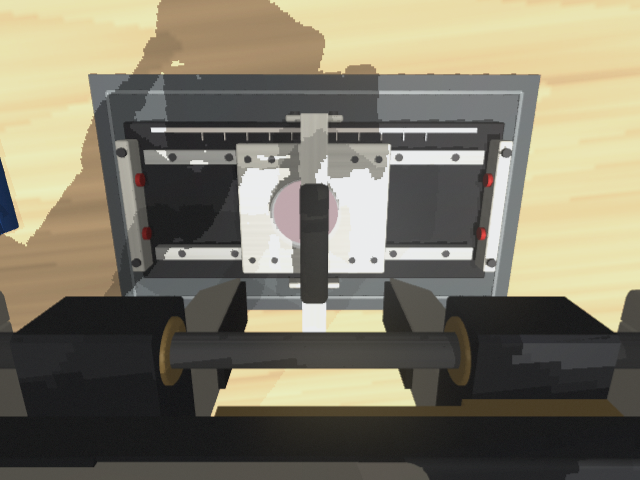

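The stage stands centred and square on the mat. The carriage is about 1 mm from the middle and at rest, the dish is on it, and the gripper is clear. I'm handing in.

```bash
python3 -c "
from cell import robot; print(robot.hand_in())"
```

```text
the job is handed in; nothing more can be done
None
```

The job is done and handed in at about 18.8 s of the 67 s allowed; no verdict was reported.

- **Pick-up and steadying:** I gripped the handle at 60 N and lifted the stage about 8 cm. Small tilt pulses kept the carriage within about 9 mm of the middle in every measurement from about 5.3 s to 8.75 s, more than the 3 s required.
- **Carry and set-down:** I moved the stage in three hops, tilting to match the acceleration. The largest carriage offset I measured, at the stops between hops, was about 14 mm. After turning the stage to match the mat, I set it down with roughly 13 N on the mat (estimated from the wrist force) and let go.
- **Last checks:** All three come from the wrist camera.
  - The stage is within about 1 mm of my mat-centre estimate lengthwise and square to within about 0.002 rad. Across the mat I only judged it by eye.
  - The carriage is about 1 mm from the middle and showed no movement between two frames 0.05 s apart.
  - The dish is on the carriage and the gripper is clear with no contact force.
- **Not measured at the end:** I did not re-measure the other objects on the bench. The arm and stage passed well above the slide box and stayed away from the rest.

No check failed or disagreed.

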